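# Weigh a turned blank on the sprung hook scale

### The arm

A 7-joint arm with a two-finger parallel gripper is mounted at the origin on the work surface. World frame = base frame: x ahead of the robot, y to its left, z up, the work surface at z = 0. Lengths are in mm, angles in rad, forces in N, time in s.
With the tool pointing down it reaches from about 400 to 925 mm from the base axis. Payload 5.6 kg.
Tool frame: the origin (TCP) lies between the finger pads; the fingertips stand 11 mm ahead of it and the grasp point (between the pads) lies 8 mm behind it (bot.tip_extent is the distance from the TCP to the fingertips, in mm); z points along the fingers, y is the line along which they close (so a half turn about z gives the same grasp; the last joint's range is limited). The gripper opens to 85 mm and grips with 20 to 120 N. Pads are 22 mm wide; open, the fingers measure 114 mm over their backs; the gripper's body (76 mm by 85 mm) begins 54 mm behind the grasp point. The pads swing forward as they close: fully open they stand 13 mm farther back than shut.
Start: joints at [-1.145, 0.468, -0.012, 1.603, 0.006, 1.071, -0.056], TCP at [293.719, 579.86, 242.29] pointing down, gripper open.
Joint ranges: [-2.53, 2.53], [-0.31, 2.02], [-1.57, 1.55], [0.28, 2.44], [-1.29, 4.43], [0.15, 1.84], [-2.92, 2.92]. Speed limits (rad/s): [2.57, 2.57, 3.14, 3.14, 3.14, 3.14, 3.14].

### API

Orientations are given as a unit quaternion [x, y, z, w].
In Python, from rig import bot gives the robot as it stands.
- The arm moves only by the tool send_rows, never from a script. Its argument "moves" is a list of rows, each an object with "linear": the shift along the world's x, y, z as a fraction of full scale, a list of three; "twist": the turn about the world's z as a fraction of full scale; "gripper": the closure, from 0 (fully open) to 1 (shut). In form: [{"linear": [x, y, z], "twist": twist, "gripper": gripper}, ...]. A call has 1 to 10 rows; each row is the pose to reach, as a shift and turn from the pose commanded when the call began; what a row does not reach only later rows make up. Full scale, the value 1, is 120 mm for a shift and 30 degrees for a turn. A row lasts 1/8 s, in which the tool goes at most 62.5 mm and 10.7 degrees, less where a joint would pass 70% of its speed; a pose out of reach is approached as far as the arm can. A call with a number of a shift or a turn outside -1 to 1 is refused whole. A call with a gripper value outside its range is refused whole. The fingers move at their own pace and stop on an object; "squeeze" is the grip in N (left out, the last holds). Time passes only in rows, so rows that repeat a pose let the fingers close. It gives the time, the measured TCP pose, the force, the opening and the grip force at its end, in the units of the state.
- bot.observe(): the state, without advancing time (a new reading comes with each control period).
- bot.grab_frame(name): name is "scene" or "top"; returns the picture (384x512x3 uint8, red, green, blue); there is no depth.
- bot.calibration(name): a dict with "intrinsics" (3x3 intrinsics, pixels), "dist" ([k1, k2, p1, p2, k3] as OpenCV has them; the pictures are not rectified), "rvec" (rotation vector, rad) and "tvec" (3), from world to camera coordinates, as OpenCV has them. Camera axes: x right, y down, z forward; pixel columns grow to the right and rows downward; lengths in mm; the calibration is good to about 2 mm. A picture is of the moment at which its call begins. calibration takes no time and is no camera call.
- bot.job_done(): hands the job in; it is judged then, once.
Trained networks look in the newest picture that a camera, given by its name, has taken for a name from the list of things; names that differ only in an ending like _2 or _b are one class to them, and where a whole thing is asked for, a point or a joint stands for the part that bears it (a point fixed in the world has none). Each returns a list of dicts, best first, with "p" (0 to 1); they miss things now and then, are a little off and sometimes report something else, mostly with a low value. They report only what shows in the picture. A call takes as long as a camera call. They do not tell look-alikes from the thing itself.
- bot.find_in(camera, name): "location" ([x, y, z] in mm, in world coordinates, good to about 4 mm: the middle of the surface that is visible of it).
- bot.cut_out(camera, name): "mask" (384x512 bool, what is visible of it).
The state is a dict: "time_s": time; "qpos": joint angles; "qd": joint speeds; "tau": joint torques, N m; "tool_pos": TCP position; "orientation": TCP orientation; "ft_force": force on the tool from outside, world axes, zero at the start; "moment": the same for the moment, N m; "finger_gap": finger opening in mm; "gripper_force": force on a finger pad.
Only numpy, scipy, OpenCV 4.12 (cv2) and the standard library are available. Lean on these libraries where they do the work, as an engineer would, in place of code of your own. Each camera call takes 0.05 s, during which the arm holds its last target. There are 200 camera calls.

### The job

Weigh the turned steel blank: hang its brass loop on the spring scale's hook and lower it slowly until the spring carries the whole weight, so that the hook does not jump when you let go, then let it hang untouched until it has been still for a full second. After that take hold of its red grip again, lift it off the hook slowly and set it down gently, upright, in the middle of the plywood pad. Do not push on the scale, overstretch it or bang the blank against the hook, and leave the other things on the bench alone.

Things in the scene. Friction and masses are not known exactly. Their poses are not given: they have to be found in the camera images.
- blank: Part to weigh, loose on the bench, 132 mm tall: steel cylinder 54 mm diameter, 36 mm tall, with an upright brass wire loop on top and a red grip block above. Origin: centre of underside, z up. Same after a half turn. Bored out from below by an unknown amount: 0.25 to 0.75 kg.
- blank_eye (a point): On the blank's axis, z = 83 mm: middle of the underside of the loop's top bar, which rests on the hook. Axes as the blank. The loop lies in the blank's y-z plane (look through it along x): wire 6 mm thick, clear opening 30 mm wide (y -15 to 15), from z = 42 to 83 mm.
- blank_grip (a point): On the blank's axis, 119 mm above its underside, where to hold it: in the red block, 26 mm (x) by 14 mm (y) by 30 mm tall, z = 102 to 132 mm, gripped from above across its 14 mm (y). A neck of 10 mm diameter joins it to the loop. Axes as the blank.
- scale: Spring scale fixed to the bench; origin on the bench straight below the hook's seat, z up. Its prong points along its own -x to a free end. The blue column, 50 by 60 mm, 294 mm tall, stands on the +x side, near face 122 mm from the seat; its foot plate begins 70 mm from the seat. Below the seat is only bench.
- hook_seat (a point): Low point on top of the prong (round bar 8 mm thick), 204 mm up unloaded; moves with the hook; axes as the scale. Flat trough 22 mm long in x. Towards -x a lip, top 12 mm above the seat, ends 27 mm from it. Towards +x a shoulder 10 mm above the seat from x = 24 mm, level to the slide block at 104 mm. The prong goes through the loop along x; the loop's bar comes down into the trough, across it.
- scale_hook (a joint): How far the hook is pulled down, m: 0 unloaded, end stop at 0.1, overstretched beyond 0.09. Spring of 100 N/m (the hook drops 98 mm per kg, so about 25 to 74 mm for this blank), light damping. The hook must at no time move faster than 70 mm/s, so raise and lower it at about 20 mm/s and let go only when its spring carries the whole weight, to within about 0.3 N.
- pad: Fixed pad of plywood with an aluminium top sheet, 100 by 100 mm and 18 mm thick. Origin: centre of the underside, on the bench.
- caliper: Bystander: caliper with a red body lying on the bench, about 220 by 60 mm, 14 mm tall. Leave alone.
- toolholder: Bystander: aluminium lathe tool holder, 60 by 50 by 42 mm, with a black ball lever out to 110 mm. Leave alone.
- brass_blank: Bystander: stepped brass blank without a loop, 38 mm diameter, 45 mm tall. Leave alone.
- collar: Bystander: steel collar, 44 mm outside diameter, 16 mm tall. Leave alone.
- screwdriver: Bystander: screwdriver lying on the bench, 180 mm long. Leave alone.
- oil_bottle: Bystander: yellow oil bottle, 48 mm diameter, 110 mm tall. Leave alone.
Mind the look-alikes: they are no part of the job. There is more than one size of the pad; the one meant has the size given above.

How it is judged:
By the outcome, as a careful person would: the job done as asked, in the order asked, and still so for the second after the job is handed in, with the robot touching nothing.
It also fails if it takes over 72 s, if anything falls off the work surface, if the arm or the gripper's body presses on something with over 40 N, if the wrist force passes 120 N, or if a joint passes its speed limit or range.

## Working session

There is one attempt and no reset: what is moved stays moved. The work goes in short steps, Python scripts to look and compute and a tool call to move; the robot and the scene stay as the last step left them, time stands still between calls to the robot, and variables do not carry over. Pictures are saved under pics/ and viewed, at most 10 in all, crops included, and the job is handed in when it is done.

Besides the shell and the picture viewer there is one more tool, called after "Call:" by a JSON object that holds its "fn" and its "kwargs", one argument or row to a line. send_rows: Moves the arm, as the interface text tells. Its arguments: {"type":"object","properties":{"moves":{"type":"array"},"squeeze":{"type":"number"}},"required":["moves"]}

```bash
mkdir -p pics
python3 - <<'E'
from rig import bot
import cv2,numpy as np
for c in ("scene","top"):
    im=bot.grab_frame(c); cv2.imwrite(f"pics/{c}0.png",im[:,:,::-1])
    k=bot.calibration(c); R=cv2.Rodrigues(np.array(k["rvec"]))[0]; print(c,-R.T@np.array(k["tvec"]).ravel(), R[2])
    for n in ("blank","blank_eye","blank_grip","scale","hook_seat","pad"):
        print(n,[(np.round(d["location"],0).tolist(),round(d["p"],2)) for d in bot.find_in(c,n)[:4]])
print(bot.observe())
E
```

```text
scene [1035.71245174 -641.08171635  911.93246115] [-0.44503321  0.5457916  -0.70996969]
blank [([477.0, -265.0, 34.0], 0.58)]
blank_eye [([476.0, -264.0, 36.0], 0.72)]
blank_grip [([476.0, -262.0, 37.0], 0.67)]
scale [([569.0, 307.0, 106.0], 0.74)]
hook_seat [([570.0, 284.0, 213.0], 0.68)]
pad [([576.0, 111.0, 15.0], 0.92), ([352.0, -94.0, 11.0], 0.66), ([520.0, -52.0, 14.0], 0.64)]
top [ 405.80884745  -50.99782149 1245.57756893] [ 0.12177343  0.0084012  -0.99252237]
blank [([463.0, -250.0, 42.0], 0.64)]
blank_eye []
blank_grip [([462.0, -247.0, 35.0], 0.58)]
scale [([542.0, 304.0, 59.0], 0.75), ([463.0, -243.0, 34.0], 0.33)]
hook_seat [([510.0, -40.0, 19.0], 0.68)]
pad [([571.0, 120.0, 14.0], 0.81), ([345.0, -94.0, 16.0], 0.66), ([511.0, -40.0, 15.0], 0.58)]
{'time_s': 0.7, 'qpos': array([-1.14502063,  0.46746961, -0.01162235,  1.60269433,  0.00597578,
        1.07138041, -0.05627385]), 'qd': array([ 0.00106085,  0.00041553,  0.00064478, -0.00222462,  0.0001715 ,
       -0.00037763, -0.00019255]), 'tau': array([ 2.03571432e-05, -5.32063150e+01,  2.11959577e-02, -2.51585823e+01,
        1.13306288e-02,  9.44100902e-04,  6.14303787e-06]), 'tool_pos': array([293.69311246, 579.88371669, 242.31244765]), 'orientation': array([2.32265551e-01, 9.72652411e-01, 4.00340000e-05, 1.17142083e-05]), 'ft_force': array([-0.22694243,  0.44684828,  0.13613612]), 'moment': array([-0.01241844, -0.01225211,  0.02358144]), 'gripper_force': 0.0, 'finger_gap': 85.396030361059}
```

View pics/scene0.png

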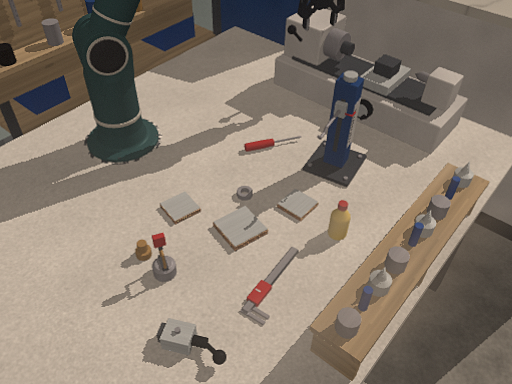

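View pics/top0.png

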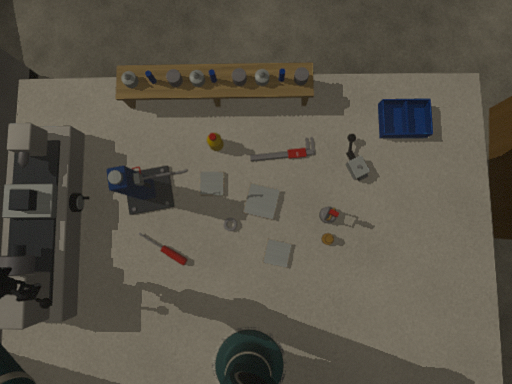

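```bash
cat > h.py <<'E'
from rig import bot
import cv2,numpy as np
class C:
    def __init__(s,n):
        k=bot.calibration(n); s.K=np.array(k["intrinsics"],float); s.d=np.array(k["dist"],float); s.r=np.array(k["rvec"],float); s.t=np.array(k["tvec"],float).ravel()
        s.R=cv2.Rodrigues(s.r)[0]; s.o=-s.R.T@s.t
    def plane(s,px,z):
        u=cv2.undistortPoints(np.array(px,float).reshape(-1,1,2),s.K,s.d).reshape(-1,2)
        w=np.c_[u,np.ones(len(u))]@s.R
        return s.o+w*((z-s.o[2])/w[:,2])[:,None]
    def proj(s,p): return cv2.projectPoints(np.array(p,float).reshape(-1,1,3),s.r,s.t,s.K,s.d)[0].reshape(-1,2)
E
python3 - <<'E'
from h import *
for n in ("scene","top"):
    c=C(n); im=bot.grab_frame(n)
    for d in bot.cut_out(n,"pad"):
        m=d["mask"].astype(np.uint8); q=np.argwhere(m)[:,::-1]
        w=c.plane(q,18)[:,:2].astype(np.float32); r=cv2.minAreaRect(w); print(n,"pad",round(d["p"],2),q.mean(0).round(),np.round(r[0]),np.round(r[1]),round(r[2]),len(q))
def crop(n,x,y,w,h,s=8):
    im=cv2.imread(f"pics/{n}0.png")[y:y+h,x:x+w]; return cv2.resize(im,(400,300),interpolation=cv2.INTER_CUBIC)
a=np.vstack([np.hstack([crop("scene",127,220,80,60),crop("top",300,190,80,60)]),np.hstack([crop("scene",300,65,100,75),crop("top",98,140,100,75)])])
cv2.imwrite("pics/crop1.png",a)
E
```

```text
scene pad 0.97 [240. 228.] [519. -52.] [106. 111.] 75 1396
scene pad 0.85 [297. 204.] [579. 107.] [84. 89.] 1 751
scene pad 0.63 [180. 208.] [ 355. -101.] [83. 90.] 78 805
top pad 0.91 [276. 252.] [351. -91.] [79. 81.] 78 625
top pad 0.72 [211. 183.] [576. 117.] [76. 75.] 0 570
```

View pics/crop1.png

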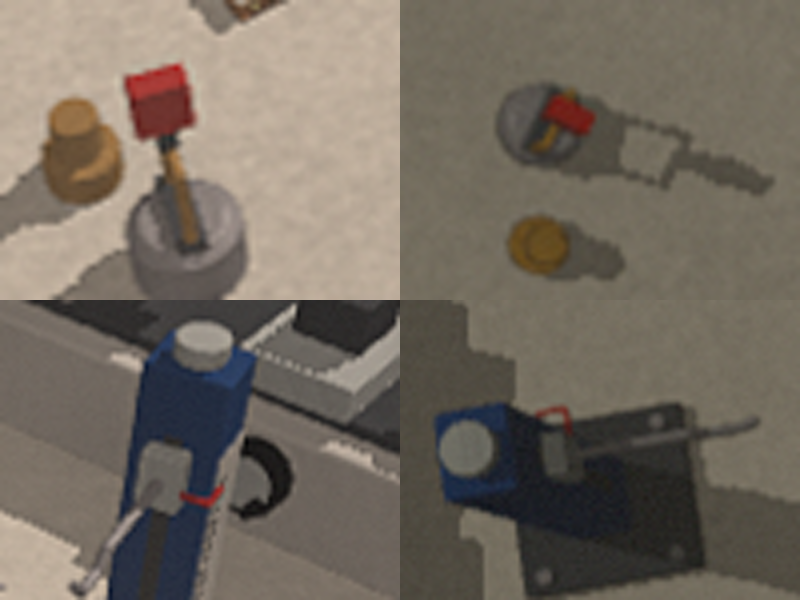

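```bash
cat > fit.py <<'E'
from h import *
from scipy.optimize import minimize
T,S=C("top"),C("scene")
def box(x,y,yaw,cx,cy,hx,hy,z0,z1):
    c,s=np.cos(yaw),np.sin(yaw)
    return np.array([[x+c*(cx+a*hx)-s*(cy+b*hy),y+s*(cx+a*hx)+c*(cy+b*hy),z] for a in(-1,1) for b in(-1,1) for z in(z0,z1)])
def hullmask(c,P,shape=(384,512)):
    h=cv2.convexHull(c.proj(P).astype(np.float32)).reshape(-1,2)
    m=np.zeros((shape[0]*4,shape[1]*4),np.uint8); cv2.fillConvexPoly(m,np.round((h+.5)*4*16-8).astype(int),1,shift=4)
    return cv2.resize(m.astype(np.float32),(shape[1],shape[0]),interpolation=cv2.INTER_AREA)
def fit(parts,x0):
    # parts: (cam,mask,boxfn)
    def cost(p): return sum(np.abs(hullmask(c,f(p))-m).sum()/m.sum() for c,m,f in parts)
    best=min((minimize(cost,np.array(x0)+[0,0,dy],method="Nelder-Mead",options=dict(initial_simplex=np.array(x0)+[0,0,dy]+np.array([[0,0,0],[8,0,0],[0,8,0],[0,0,.3]]),maxiter=120)) for dy in(-.5,0,.5)),key=lambda r:r.fun)
    return best.x,best.fun
E
python3 - <<'E'
from fit import *
ims={n:cv2.imread(f"pics/{n}0.png") for n in("scene","top")}
def red(n,x,y,r):
    h=cv2.cvtColor(ims[n],cv2.COLOR_BGR2HSV); m=((h[...,0]<8)|(h[...,0]>172))&(h[...,1]>130)&(h[...,2]>50)
    k=np.zeros(m.shape,bool); k[y-r:y+r,x-r:x+r]=1; return (m&k).astype(np.float32)
ms,mt=red("scene",159,240,18),red("top",333,213,14); print("red",ms.sum(),mt.sum())
f=lambda p:box(*p,0,0,13,7,102,132)
for parts in ([(S,ms,f),(T,mt,f)],[(S,ms,f)],[(T,mt,f)]): print("blank",fit(parts,[476,-262,0.5]))
# scale
tt,bt=(186.8,170.5),(143,177.5); ts=(318.8,137.5)
print("tip top z212",T.plane([tt,bt],212), "tip scene",S.plane([ts],212))
def blue(n,x0,y0,x1,y1):
    h=cv2.cvtColor(ims[n],cv2.COLOR_BGR2HSV); m=(h[...,0]>100)&(h[...,0]<130)&(h[...,1]>110); k=np.zeros(m.shape,bool); k[y0:y1,x0:x1]=1
    m=(m&k).astype(np.uint8); pts=np.argwhere(m)[:,::-1]; print(n,"blue",pts.min(0),pts.max(0),len(pts))
    o=np.zeros_like(m); cv2.fillConvexPoly(o,cv2.convexHull(pts.astype(np.int32)),1); return o.astype(np.float32)
bs,bt2=blue("scene",325,65,366,170),blue("top",98,155,165,205)
g=lambda p:box(*p,147,0,25,30,10,294)
for parts in ([(S,bs,g),(T,bt2,g)],[(S,bs,g)],[(T,bt2,g)]): print("scale",fit(parts,[590,180,1.6]))
# pad in top
h=cv2.cvtColor(ims["top"],cv2.COLOR_BGR2GRAY)
print(T.proj([[515,-48,18]]), h[185:222:3,240:290:3])
E
```

```text
red 144.0 51.0
blank (array([ 467.61568838, -258.8158245 ,    1.05193843]), np.float64(0.563112735748291))
blank (array([ 465.55607466, -258.63652449,    0.99888624]), np.float64(0.2473958283662796))
blank (array([ 468.89627052, -258.17884058,    1.12300023]), np.float64(0.24877451360225677))
tip top z212 [[582.96605057 158.32991972 212.        ]
 [564.81646374 279.30324033 212.        ]] tip scene [[586.61284637 156.33195537 212.        ]]
scene blue [327  73] [363 150] 574
top blue [107 166] [127 189] 153
scale (array([592.45516903, 179.05485364,   1.81744765]), np.float64(2.535975694656372))
scale (array([598.55874208, 186.10485375,   1.87249001]), np.float64(0.38688239455223083))
scale (array([579.59338925, 176.56181298,   1.74027995]), np.float64(2.1035878658294678))
[[262.22451988 200.61623856]] [[108 108 112 108 103 101 102 107 112 113 110 112 111 112 111 107 106]
 [112 112 109 102 101 101 100 101 102 103 101 101 101 110 106 112 112]
 [106 110 110 100 101 102 100 103 103 101 101 104 100  98  91 104 111]
 [109 110 108 102  87  87  88  87 102  99 100 100 100  85  81 104 110]
 [112 111  97  88  93  96 104  94 105 102 103 105 102  76  76 108 108]
 [110  91  98 104 100 105 103 103 101 101 104 102 100  76  73 109 105]
 [ 77  79 103 102 101 101 102 102 104 103 101 103 100  78  80 109 108]
 [ 76  76 107 102 103 105 102 103 101 102 100  98  89  78 102 109 110]
 [ 77  83 104 103 107 103 102 104 102 102 100 101  76  75 110 108 108]
 [ 76  79 103 104 103 101 103 105 106 104 103 104  75  78 108 111 109]
 [ 76  77  79 108  96  86 101 103 103 103 105  97  78  89 112 106 109]
 [ 77  76 100 107 109 112 109 103 100  81  98  78  76  95 109 108 107]
 [ 91 113 110 107 109 109 113 110 114 109 111 111 105 108 108 108 111]]
```

The parts I need, with scene pixels:
- **Blank:** the steel cylinder with the red block at (162,262). The stepped brass blank at (143,250) has no loop, so it isn't the part.
- **Pad:** three candidates, at (240,227), (298,205) and (180,207). Only (240,227) measures about 100 mm, the other two are about 80 mm.
- **Scale:** its prong points towards world −y, with the tip at scene (319,137).

The crop confirms the blank's loop and red grip. I'm moving over to it now.

Call:
{"fn": "send_rows", "kwargs": {
  "moves": [
    {"linear": [0.08, -0.25, 0], "twist": -0.11, "gripper": 0},
    {"linear": [0.16, -0.5, 0], "twist": -0.22, "gripper": 0},
    {"linear": [0.24, -0.75, 0], "twist": -0.33, "gripper": 0},
    {"linear": [0.32, -1, 0], "twist": -0.44, "gripper": 0}
  ],
  "squeeze": 30
}}

```text
time_s: 1.4
tool_pos: [332.4, 458.9, 242.4]
orientation: [0.343, 0.939, 0.0, 0.0]
ft_force: [-0.1, -0.1, -1.0]
finger_gap: 85.6
gripper_force: 0.0
```

Call:
{"fn": "send_rows", "kwargs": {
  "moves": [
    {"linear": [0.08, -0.25, 0], "twist": -0.11, "gripper": 0},
    {"linear": [0.16, -0.5, 0], "twist": -0.22, "gripper": 0},
    {"linear": [0.24, -0.75, 0], "twist": -0.33, "gripper": 0},
    {"linear": [0.32, -1, 0], "twist": -0.44, "gripper": 0}
  ]
}}

```text
time_s: 1.9
tool_pos: [371.0, 338.4, 242.4]
orientation: [0.45, 0.893, 0.0, 0.0]
ft_force: [0.9, -0.1, 0.2]
finger_gap: 85.4
gripper_force: 0.0
```

Call:
{"fn": "send_rows", "kwargs": {
  "moves": [
    {"linear": [0.08, -0.25, 0], "twist": -0.11, "gripper": 0},
    {"linear": [0.16, -0.5, 0], "twist": -0.22, "gripper": 0},
    {"linear": [0.24, -0.75, 0], "twist": -0.33, "gripper": 0},
    {"linear": [0.32, -1, 0], "twist": -0.44, "gripper": 0}
  ]
}}

```text
time_s: 2.4
tool_pos: [409.5, 217.8, 242.4]
orientation: [0.55, 0.835, 0.0, 0.0]
ft_force: [0.2, -0.8, -0.4]
finger_gap: 84.8
gripper_force: 0.0
```

Call:
{"fn": "send_rows", "kwargs": {
  "moves": [
    {"linear": [0.05, -0.25, 0], "twist": -0.11, "gripper": 0},
    {"linear": [0.1, -0.5, 0], "twist": -0.22, "gripper": 0},
    {"linear": [0.15, -0.75, 0], "twist": -0.33, "gripper": 0},
    {"linear": [0.2, -1, 0], "twist": -0.44, "gripper": 0}
  ]
}}

```text
time_s: 2.9
tool_pos: [433.2, 97.9, 242.3]
orientation: [0.642, 0.767, 0.0, 0.0]
ft_force: [-0.8, -0.4, 0.5]
finger_gap: 85.4
gripper_force: 0.0
```

Call:
{"fn": "send_rows", "kwargs": {
  "moves": [
    {"linear": [0.05, -0.25, 0], "twist": -0.11, "gripper": 0},
    {"linear": [0.1, -0.5, 0], "twist": -0.22, "gripper": 0},
    {"linear": [0.15, -0.75, 0], "twist": -0.33, "gripper": 0},
    {"linear": [0.2, -1, 0], "twist": -0.44, "gripper": 0}
  ]
}}

```text
time_s: 3.4
tool_pos: [456.9, -22.1, 242.3]
orientation: [0.726, 0.688, 0.0, 0.0]
ft_force: [0.2, 0.2, 0.1]
finger_gap: 85.4
gripper_force: 0.0
```

Call:
{"fn": "send_rows", "kwargs": {
  "moves": [
    {"linear": [0.01, -0.25, 0], "twist": -0.11, "gripper": 0},
    {"linear": [0.02, -0.5, 0], "twist": -0.22, "gripper": 0},
    {"linear": [0.03, -0.75, 0], "twist": -0.33, "gripper": 0},
    {"linear": [0.04, -1, 0], "twist": -0.44, "gripper": 0},
    {"linear": [0.04, -1, 0], "twist": -0.44, "gripper": 0}
  ]
}}

```text
time_s: 4.03
tool_pos: [461.1, -143.3, 242.4]
orientation: [0.801, 0.599, -0.0, 0.0]
ft_force: [0.1, 0.1, -0.2]
finger_gap: 85.6
gripper_force: 0.0
```

Call:
{"fn": "send_rows", "kwargs": {
  "moves": [
    {"linear": [0.01, -0.25, 0], "twist": -0.11, "gripper": 0},
    {"linear": [0.03, -0.5, 0], "twist": -0.22, "gripper": 0},
    {"linear": [0.04, -0.75, 0], "twist": -0.33, "gripper": 0},
    {"linear": [0.053, -0.96, 0], "twist": -0.447, "gripper": 0},
    {"linear": [0.053, -0.96, 0], "twist": -0.447, "gripper": 0}
  ]
}}

```text
time_s: 4.65
tool_pos: [467.6, -256.7, 242.2]
orientation: [0.864, 0.503, -0.0, 0.0]
ft_force: [-0.3, 0.9, -0.5]
finger_gap: 85.8
gripper_force: 0.0
```

Run:
```python
from h import *
s,t=bot.grab_frame("scene"),bot.grab_frame("top")
cv2.imwrite("pics/s1.png",s[:,:,::-1]);cv2.imwrite("pics/t1.png",t[:,:,::-1])
f=lambda i,x,y,w,h:cv2.resize(i[y:y+h,x:x+w,::-1],(400,400),interpolation=cv2.INTER_CUBIC)
cv2.imwrite("pics/crop2.png",np.hstack([f(s,110,190,100,100),f(t,290,170,80,80)]))
```

```text
(no output)
```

View pics/crop2.png

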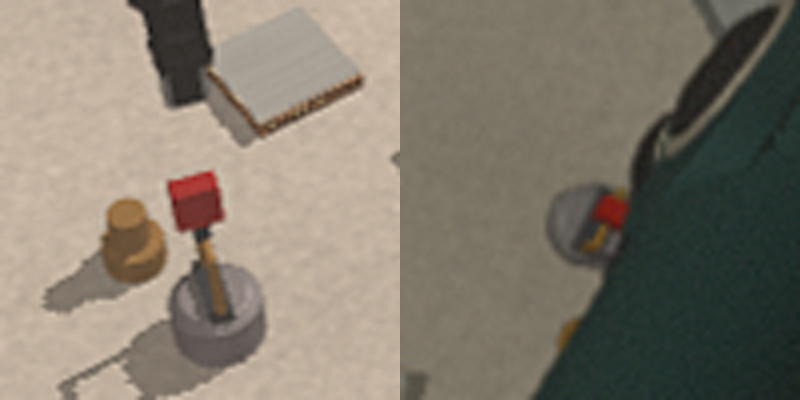

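Call:
{"fn": "send_rows", "kwargs": {
  "moves": [
    {"linear": [0, -0.015, -0.2], "twist": 0, "gripper": 0},
    {"linear": [0, -0.015, -0.4], "twist": 0, "gripper": 0},
    {"linear": [0, -0.015, -0.6], "twist": 0, "gripper": 0},
    {"linear": [0, -0.015, -0.8], "twist": 0, "gripper": 0},
    {"linear": [0, -0.015, -1], "twist": 0, "gripper": 0},
    {"linear": [0, -0.015, -1], "twist": 0, "gripper": 0.4},
    {"linear": [0, -0.015, -1], "twist": 0, "gripper": 0.5}
  ]
}}

```text
time_s: 5.62
tool_pos: [468.7, -256.7, 123.1]
orientation: [0.863, 0.504, 0.0, 0.0]
ft_force: [0.1, 0.2, 0.0]
finger_gap: 51.7
gripper_force: 0.0
```

Run:
```python
from h import *
s=bot.grab_frame("scene")
cv2.imwrite("pics/s2.png",s[:,:,::-1])
S=C("scene");o=bot.observe();p=o["tool_pos"];print(p,o["finger_gap"],S.proj([p]))
cv2.imwrite("pics/crop3.png",cv2.resize(s[190:290,110:210,::-1],(600,600),interpolation=cv2.INTER_CUBIC))
```

```text
[ 468.84447254 -256.90466     123.32709257] 44.11770417941824 [[159.79595945 238.20600389]]
```

View pics/crop3.png

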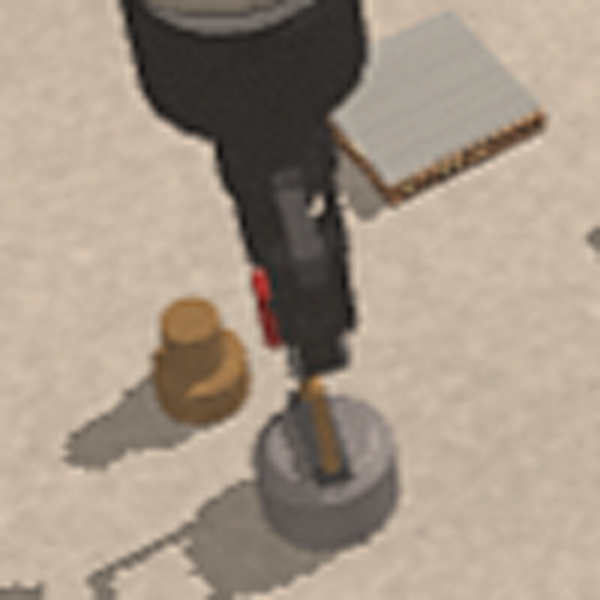

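Call:
{"fn": "send_rows", "kwargs": {
  "moves": [
    {"linear": [0, -0.01, -0.04], "twist": 0, "gripper": 0.5},
    {"linear": [0, -0.01, -0.075], "twist": 0, "gripper": 0.6},
    {"linear": [0, -0.01, -0.075], "twist": 0, "gripper": 0.65},
    {"linear": [0, -0.01, -0.075], "twist": 0, "gripper": 0.7}
  ]
}}

```text
time_s: 6.18
tool_pos: [468.1, -258.4, 113.3]
orientation: [0.864, 0.504, -0.0, 0.0]
ft_force: [-0.1, -0.3, 0.2]
finger_gap: 25.6
gripper_force: 0.0
```

Run:
```python
from h import *
s=bot.grab_frame("scene")
cv2.imwrite("pics/s3.png",s[:,:,::-1])
S=C("scene");o=bot.observe();p=o["tool_pos"];print(p,o["finger_gap"],o["ft_force"])
from fit import *
ims=cv2.imread("pics/scene0.png")
```

```text
[ 468.10007365 -258.41741836  113.32506255] 25.84556383249865 [0.36612031 0.1999898  0.42610577]
```

Call:
{"fn": "send_rows", "kwargs": {
  "moves": [
    {"linear": [0, 0, 0], "twist": 0, "gripper": 0.75},
    {"linear": [0, 0, 0], "twist": 0, "gripper": 0.8},
    {"linear": [0, 0, 0], "twist": 0, "gripper": 0.85},
    {"linear": [0, 0, 0], "twist": 0, "gripper": 0.9},
    {"linear": [0, 0, 0], "twist": 0, "gripper": 0.95},
    {"linear": [0, 0, 0], "twist": 0, "gripper": 1},
    {"linear": [0, 0, 0], "twist": 0, "gripper": 1}
  ],
  "squeeze": 30
}}

```text
time_s: 7.1
tool_pos: [467.7, -258.1, 113.2]
orientation: [0.864, 0.504, -0.0, -0.0]
ft_force: [-3.0, 2.5, 2.0]
finger_gap: 13.8
gripper_force: 30.2
```

Call:
{"fn": "send_rows", "kwargs": {
  "moves": [
    {"linear": [0, 0, 0], "twist": 0, "gripper": 1},
    {"linear": [0, 0, 0.03], "twist": 0, "gripper": 1},
    {"linear": [0, 0, 0.08], "twist": 0, "gripper": 1},
    {"linear": [0, 0, 0.16], "twist": 0, "gripper": 1},
    {"linear": [0, 0, 0.3], "twist": 0, "gripper": 1},
    {"linear": [0, 0, 0.45], "twist": 0, "gripper": 1},
    {"linear": [0, 0, 0.6], "twist": 0, "gripper": 1},
    {"linear": [0, 0, 0.6], "twist": 0, "gripper": 1}
  ],
  "squeeze": 70
}}

```text
time_s: 8.1
tool_pos: [469.2, -258.9, 187.3]
orientation: [0.864, 0.504, 0.001, 0.002]
ft_force: [0.9, -0.0, -6.3]
finger_gap: 12.9
gripper_force: 68.3
```

Run:
```python
from h import *
F=[]
for i in range(8):
    s=bot.grab_frame("scene"); o=bot.observe(); F.append(np.r_[o["ft_force"],o["moment"]])
print(np.mean(F,0).round(3),np.std(F,0).round(2),o["tool_pos"],o["finger_gap"],o["gripper_force"])
cv2.imwrite("pics/s4.png",s[:,:,::-1])
t=bot.grab_frame("top");cv2.imwrite("pics/t4.png",t[:,:,::-1])
S,T=C("scene"),C("top");p=o["tool_pos"]; a=S.proj([p])[0].astype(int); b=T.proj([p])[0].astype(int); print(a,b)
f=lambda i,x,y,r:cv2.resize(i[y-r:y+r,x-r:x+r,::-1],(400,400),interpolation=cv2.INTER_CUBIC)
cv2.imwrite("pics/crop4.png",np.hstack([f(s,a[0],a[1]+15,50),f(t,b[0],b[1],40)]))
```

```text
[ 1.000e-01 -3.180e-01 -5.905e+00  2.000e-02  2.000e-03 -2.300e-02] [0.35 0.58 0.28 0.03 0.02 0.03] [ 467.78473249 -258.26286538  184.75649113] 12.872532438574106 68.24718117713928
[155 219] [337 211]
```

View pics/crop4.png

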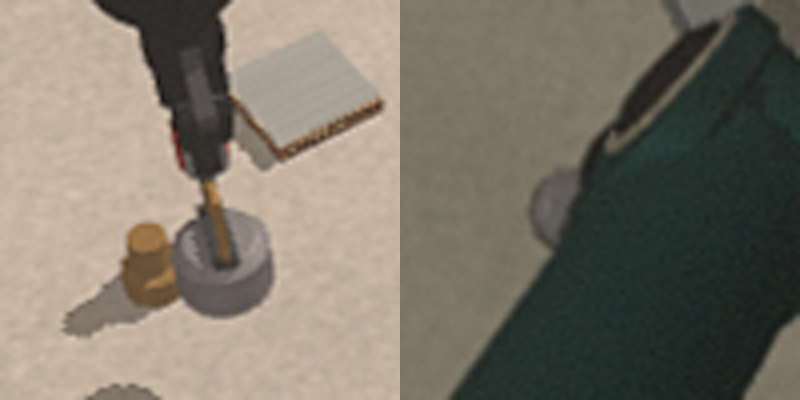

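Run:
```python
from fit import *
x,y,a=581.5,184,1.71
W=lambda px,py,z:[x+np.cos(a)*px-np.sin(a)*py,y+np.sin(a)*px+np.cos(a)*py,z]
def draw(c,n,x0,y0,w,h):
    k=6; im=cv2.imread(f"pics/{n}0.png")[y0:y0+h,x0:x0+w]; im=cv2.resize(im,None,fx=k,fy=k,interpolation=cv2.INTER_CUBIC)
    P=lambda L:np.round((c.proj(L)-[x0,y0]+.5)*k).astype(int)
    for L,col in (([W(-27,0,216),W(-11,0,204),W(11,0,204),W(24,0,214),W(104,0,214)],(0,255,0)),
      ([W(122,s*30,294) for s in(-1,1)]+[W(172,s*30,294) for s in(1,-1)]+[W(122,-30,294)],(0,255,255)),
      ([W(70,-60,6),W(70,60,6)],(255,0,255)),([W(122,-30,294),W(122,-30,10)],(0,255,255)),([W(122,30,294),W(122,30,10)],(0,255,255))):
        cv2.polylines(im,[P(L)],False,col,1)
    return im
A=draw(S,"scene",300,65,66,100);B=draw(T,"top",98,150,66,66); B=draw(T,"top",100,145,66+27,66)
o=np.zeros((600,800,3),np.uint8); o[:,:396]=A; B=cv2.resize(B,(404,int(B.shape[0]*404/B.shape[1]))); o[:B.shape[0],396:]=B
cv2.imwrite("pics/ov.png",o)
```

```text
(no output)
```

View pics/ov.png

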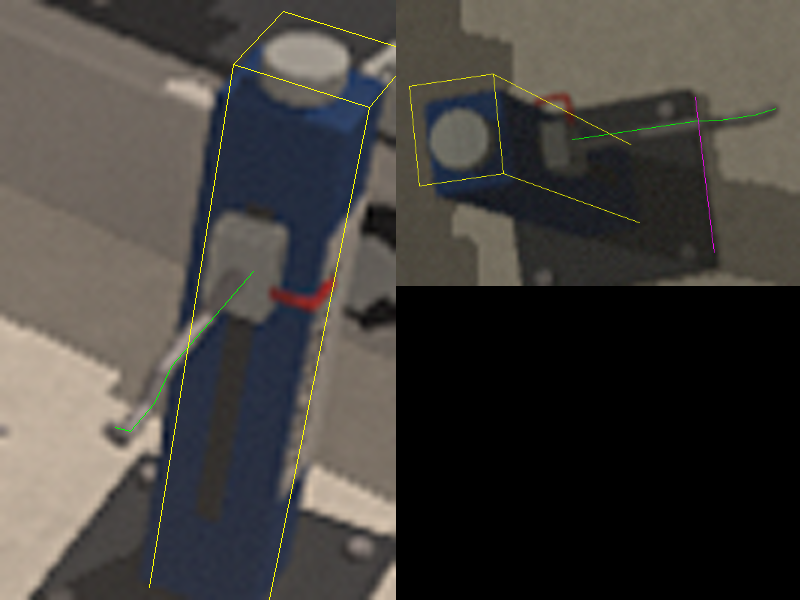

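Call:
{"fn": "send_rows", "kwargs": {
  "moves": [
    {"linear": [0.02, 0.05, 0.15], "twist": 0.05, "gripper": 1},
    {"linear": [0.08, 0.2, 0.3], "twist": 0.1, "gripper": 1},
    {"linear": [0.14, 0.4, 0.45], "twist": 0.2, "gripper": 1},
    {"linear": [0.2, 0.6, 0.6], "twist": 0.3, "gripper": 1},
    {"linear": [0.26, 0.8, 0.6], "twist": 0.4, "gripper": 1},
    {"linear": [0.32, 1, 0.6], "twist": 0.5, "gripper": 1}
  ]
}}

```text
time_s: 9.3
tool_pos: [506.6, -136.7, 257.2]
orientation: [0.79, 0.614, 0.0, -0.0]
ft_force: [0.3, 0.8, -6.1]
finger_gap: 12.8
gripper_force: 68.7
```

Call:
{"fn": "send_rows", "kwargs": {
  "moves": [
    {"linear": [0.06, 0.2, 0], "twist": 0.1, "gripper": 1},
    {"linear": [0.12, 0.4, 0], "twist": 0.2, "gripper": 1},
    {"linear": [0.18, 0.6, 0], "twist": 0.3, "gripper": 1},
    {"linear": [0.24, 0.8, 0], "twist": 0.4, "gripper": 1},
    {"linear": [0.3, 1, 0], "twist": 0.5, "gripper": 1}
  ]
}}

```text
time_s: 9.93
tool_pos: [542.9, -16.7, 257.2]
orientation: [0.703, 0.712, -0.0, 0.0]
ft_force: [-0.6, -0.2, -5.9]
finger_gap: 13.1
gripper_force: 68.8
```

Call:
{"fn": "send_rows", "kwargs": {
  "moves": [
    {"linear": [0.08, 0.2, 0], "twist": 0.07, "gripper": 1},
    {"linear": [0.16, 0.4, 0], "twist": 0.14, "gripper": 1},
    {"linear": [0.24, 0.6, 0], "twist": 0.21, "gripper": 1},
    {"linear": [0.32, 0.75, 0], "twist": 0.28, "gripper": 1},
    {"linear": [0.38, 0.85, 0], "twist": 0.297, "gripper": 1},
    {"linear": [0.4, 0.9, 0], "twist": 0.297, "gripper": 1},
    {"linear": [0.4, 0.9, 0], "twist": 0.297, "gripper": 1}
  ]
}}

```text
time_s: 10.8
tool_pos: [590.4, 89.5, 257.1]
orientation: [0.647, 0.763, -0.0, -0.0]
ft_force: [-0.5, -0.6, -5.5]
finger_gap: 12.8
gripper_force: 68.8
```

Run:
```python
from h import *
F=[];PP=[]
for i in range(6):
    s=bot.grab_frame("scene"); o=bot.observe(); F.append(o["ft_force"]);PP.append(o["tool_pos"])
t=bot.grab_frame("top")
print(o["time_s"],np.mean(F,0).round(2),np.mean(PP,0).round(1),o["orientation"].round(4))
cv2.imwrite("pics/s5.png",s[:,:,::-1]);cv2.imwrite("pics/t5.png",t[:,:,::-1])
cv2.imwrite("pics/crop5.png",np.hstack([cv2.resize(s[90:210,270:370,::-1],(480,576),interpolation=cv2.INTER_CUBIC),cv2.resize(t[140:300,130:216,::-1],(310,576),interpolation=cv2.INTER_CUBIC)]))
```

```text
11.1 [-0.04 -0.06 -5.63] [590.3  88.7 257.4] [6.469e-01 7.626e-01 0.000e+00 1.000e-04]
```

View pics/crop5.png

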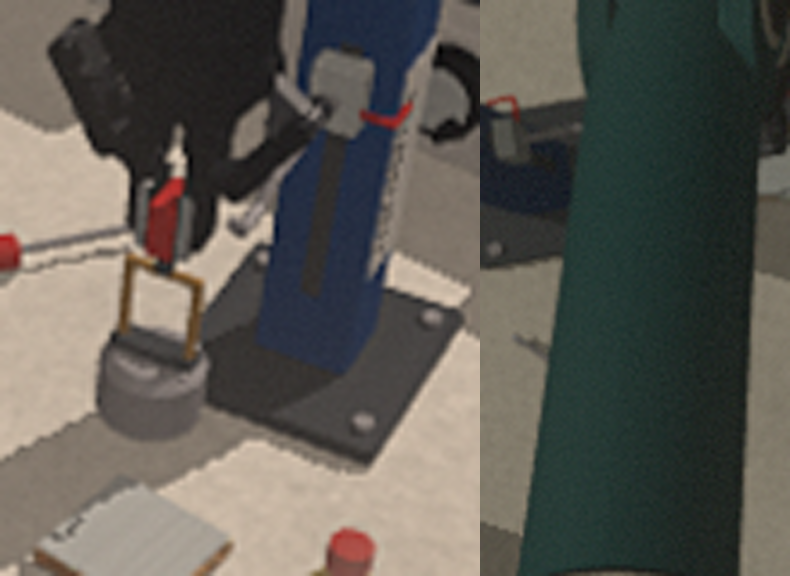

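Run:
```python
from h import *
S=C("scene")
print(S.plane([(304.4,146.7)],227.3), S.plane([(319.6,136.9)],212), S.proj([[590.3,88.7,227.3]]))
```

```text
[[590.75062825  89.34439455 227.3       ]] [[586.74940429 159.49743742 212.        ]] [[304.07349912 146.75360939]]
```

Call:
{"fn": "send_rows", "kwargs": {
  "moves": [
    {"linear": [0.01, 0.05, 0], "twist": 0, "gripper": 1},
    {"linear": [0.01, 0.11, 0], "twist": 0, "gripper": 1},
    {"linear": [0.01, 0.17, 0], "twist": 0, "gripper": 1},
    {"linear": [0.01, 0.23, 0], "twist": 0, "gripper": 1},
    {"linear": [0.0, 0.29, 0], "twist": 0, "gripper": 1},
    {"linear": [-0.01, 0.35, 0], "twist": 0, "gripper": 1},
    {"linear": [-0.02, 0.41, 0], "twist": 0, "gripper": 1},
    {"linear": [-0.03, 0.47, 0], "twist": 0, "gripper": 1},
    {"linear": [-0.04, 0.53, 0], "twist": 0, "gripper": 1}
  ]
}}

```text
time_s: 12.28
tool_pos: [585.6, 153.7, 257.3]
orientation: [0.647, 0.763, 0.0, 0.0]
ft_force: [0.1, 0.4, -5.2]
finger_gap: 12.9
gripper_force: 68.9
```

Call:
{"fn": "send_rows", "kwargs": {
  "moves": [
    {"linear": [-0.005, 0.03, 0], "twist": 0, "gripper": 1},
    {"linear": [-0.01, 0.07, 0], "twist": 0, "gripper": 1},
    {"linear": [-0.015, 0.11, 0], "twist": 0, "gripper": 1},
    {"linear": [-0.02, 0.15, 0], "twist": 0, "gripper": 1},
    {"linear": [-0.025, 0.19, 0], "twist": 0, "gripper": 1},
    {"linear": [-0.03, 0.23, 0], "twist": 0, "gripper": 1},
    {"linear": [-0.035, 0.265, 0], "twist": 0, "gripper": 1},
    {"linear": [-0.035, 0.27, 0], "twist": 0, "gripper": 1},
    {"linear": [-0.035, 0.27, 0], "twist": 0, "gripper": 1}
  ]
}}

```text
time_s: 13.4
tool_pos: [581.5, 185.5, 257.3]
orientation: [0.647, 0.763, -0.0, 0.0]
ft_force: [-0.5, 0.0, -5.8]
finger_gap: 13.1
gripper_force: 68.9
```

Run:
```python
from h import *
F=[];PP=[]
for i in range(6):
    s=bot.grab_frame("scene"); o=bot.observe(); F.append(o["ft_force"]);PP.append(o["tool_pos"])
print(o["time_s"],np.mean(F,0).round(2),np.mean(PP,0).round(1),o["orientation"].round(4))
cv2.imwrite("pics/s6.png",s[:,:,::-1])
cv2.imwrite("pics/crop6.png",cv2.resize(s[80:180,280:380,::-1],(600,600),interpolation=cv2.INTER_CUBIC))
```

```text
13.7 [-0.23  0.09 -5.53] [581.5 185.4 257.3] [6.466e-01 7.628e-01 0.000e+00 1.000e-04]
```

View pics/crop6.png

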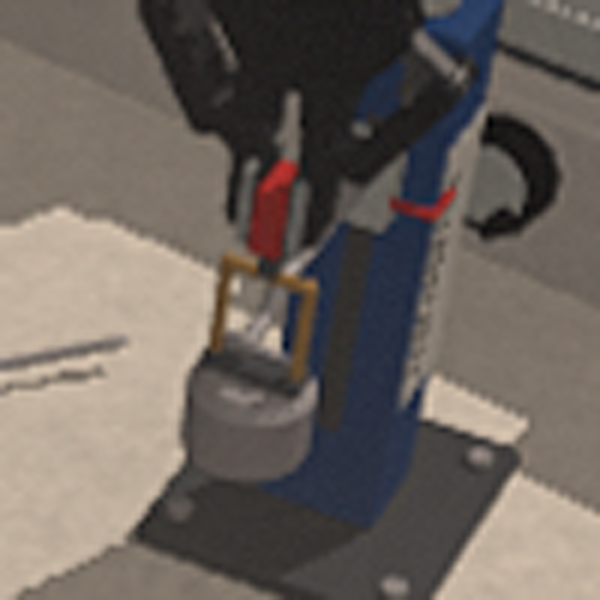

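Call:
{"fn": "send_rows", "kwargs": {
  "moves": [
    {"linear": [0, 0, -0.02], "twist": 0, "gripper": 1},
    {"linear": [0, 0, -0.045], "twist": 0, "gripper": 1},
    {"linear": [0, 0, -0.07], "twist": 0, "gripper": 1},
    {"linear": [0, 0, -0.09], "twist": 0, "gripper": 1},
    {"linear": [0, 0, -0.11], "twist": 0, "gripper": 1},
    {"linear": [0, 0, -0.125], "twist": 0, "gripper": 1},
    {"linear": [0, 0, -0.14], "twist": 0, "gripper": 1},
    {"linear": [0, 0, -0.155], "twist": 0, "gripper": 1},
    {"linear": [0, 0, -0.17], "twist": 0, "gripper": 1},
    {"linear": [0, 0, -0.185], "twist": 0, "gripper": 1}
  ]
}}

```text
time_s: 14.95
tool_pos: [581.5, 185.7, 235.0]
orientation: [0.647, 0.763, 0.0, 0.0]
ft_force: [0.4, -0.1, -4.9]
finger_gap: 12.9
gripper_force: 68.8
```

Call:
{"fn": "send_rows", "kwargs": {
  "moves": [
    {"linear": [0, 0, -0.015], "twist": 0, "gripper": 1},
    {"linear": [0, 0, -0.03], "twist": 0, "gripper": 1},
    {"linear": [0, 0, -0.045], "twist": 0, "gripper": 1},
    {"linear": [0, 0, -0.06], "twist": 0, "gripper": 1},
    {"linear": [0, 0, -0.075], "twist": 0, "gripper": 1},
    {"linear": [0, 0, -0.09], "twist": 0, "gripper": 1},
    {"linear": [0, 0, -0.105], "twist": 0, "gripper": 1},
    {"linear": [0, 0, -0.12], "twist": 0, "gripper": 1},
    {"linear": [0, 0, -0.13], "twist": 0, "gripper": 1},
    {"linear": [0, 0, -0.13], "twist": 0, "gripper": 1}
  ]
}}

```text
time_s: 16.2
tool_pos: [581.5, 185.7, 219.4]
orientation: [0.647, 0.763, -0.0, 0.0]
ft_force: [-0.6, -0.6, -4.5]
finger_gap: 13.5
gripper_force: 68.8
```

```bash
cat > avg.py <<'E'
from h import *
import sys
F=[];PP=[]
for i in range(int(sys.argv[1])):
    s=bot.grab_frame("scene"); o=bot.observe(); F.append(np.r_[o["ft_force"],o["moment"]]);PP.append(o["tool_pos"])
print(o["time_s"],np.mean(F,0).round(2),np.mean(PP,0).round(1),o["finger_gap"])
cv2.imwrite(sys.argv[2],s[:,:,::-1])
E
python3 avg.py 10 pics/s7.png
```

```text
16.7 [-0.23 -0.11 -3.91 -0.01  0.04 -0.  ] [581.5 185.7 219.6] 12.989589339755792
```

Call:
{"fn": "send_rows", "kwargs": {
  "moves": [
    {"linear": [0, 0, -0.02], "twist": 0, "gripper": 1},
    {"linear": [0, 0, -0.04], "twist": 0, "gripper": 1},
    {"linear": [0, 0, -0.06], "twist": 0, "gripper": 1},
    {"linear": [0, 0, -0.08], "twist": 0, "gripper": 1},
    {"linear": [0, 0, -0.1], "twist": 0, "gripper": 1},
    {"linear": [0, 0, -0.12], "twist": 0, "gripper": 1},
    {"linear": [0, 0, -0.14], "twist": 0, "gripper": 1},
    {"linear": [0, 0, -0.16], "twist": 0, "gripper": 1},
    {"linear": [0, 0, -0.18], "twist": 0, "gripper": 1},
    {"linear": [0, 0, -0.2], "twist": 0, "gripper": 1}
  ]
}}

```text
time_s: 17.95
tool_pos: [581.6, 185.7, 195.4]
orientation: [0.647, 0.763, 0.0, 0.0]
ft_force: [-0.8, 0.2, -2.3]
finger_gap: 12.7
gripper_force: 69.1
```

Call:
{"fn": "send_rows", "kwargs": {
  "moves": [
    {"linear": [0, 0, -0.02], "twist": 0, "gripper": 1},
    {"linear": [0, 0, -0.04], "twist": 0, "gripper": 1},
    {"linear": [0, 0, -0.06], "twist": 0, "gripper": 1},
    {"linear": [0, 0, -0.075], "twist": 0, "gripper": 1},
    {"linear": [0, 0, -0.085], "twist": 0, "gripper": 1},
    {"linear": [0, 0, -0.085], "twist": 0, "gripper": 1},
    {"linear": [0, 0, -0.085], "twist": 0, "gripper": 1}
  ]
}}

```text
time_s: 18.82
tool_pos: [581.6, 185.7, 185.4]
orientation: [0.647, 0.763, 0.0, 0.0]
ft_force: [-0.3, 0.5, -0.9]
finger_gap: 12.9
gripper_force: 69.4
```

```bash
python3 avg.py 16 pics/s8.png
```

```text
19.625 [ 0.43  0.41 -0.59  0.01 -0.06 -0.  ] [581.5 185.7 185.3] 13.106283877172054
```

Call:
{"fn": "send_rows", "kwargs": {
  "moves": [
    {"linear": [0, 0, -0.015], "twist": 0, "gripper": 1},
    {"linear": [0, 0, -0.03], "twist": 0, "gripper": 1},
    {"linear": [0, 0, -0.045], "twist": 0, "gripper": 1},
    {"linear": [0, 0, -0.055], "twist": 0, "gripper": 1},
    {"linear": [0, 0, -0.055], "twist": 0, "gripper": 1},
    {"linear": [0, 0, -0.055], "twist": 0, "gripper": 1}
  ]
}}

```text
time_s: 20.38
tool_pos: [581.5, 185.7, 178.7]
orientation: [0.647, 0.763, 0.0, 0.0]
ft_force: [0.6, -0.1, 0.8]
finger_gap: 13.2
gripper_force: 69.6
```

```bash
python3 avg.py 30 pics/s9.png
```

```text
21.875 [ 0.52  0.21  0.01  0.04 -0.14  0.  ] [581.5 185.7 178.7] 12.994635037223084
```

Call:
{"fn": "send_rows", "kwargs": {
  "moves": [
    {"linear": [0, 0, 0], "twist": 0, "gripper": 1},
    {"linear": [0, 0, 0], "twist": 0, "gripper": 1},
    {"linear": [0, 0, 0], "twist": 0, "gripper": 0.8},
    {"linear": [0, 0, 0], "twist": 0, "gripper": 0.75},
    {"linear": [0, 0, 0], "twist": 0, "gripper": 0.7},
    {"linear": [0, 0, 0], "twist": 0, "gripper": 0.6},
    {"linear": [0, 0, 0], "twist": 0, "gripper": 0.5}
  ],
  "squeeze": 20
}}

```text
time_s: 22.75
tool_pos: [581.4, 185.7, 178.7]
orientation: [0.647, 0.763, -0.0, -0.0]
ft_force: [-0.0, -0.3, -0.2]
finger_gap: 42.7
gripper_force: 0.0
```

```bash
cat > trk.py <<'E'
from h import *
import sys
# track blank motion: phase correlation on crop between successive frames
P=None
for i in range(int(sys.argv[1])):
    s=bot.grab_frame("scene"); g=cv2.cvtColor(s,cv2.COLOR_RGB2GRAY).astype(np.float32)
    h=cv2.cvtColor(s,cv2.COLOR_RGB2HSV); r=(((h[...,0]<8)|(h[...,0]>172))&(h[...,1]>130)&(h[...,2]>50)); r[:, :300]=0; r[:,345:]=0; r[:90]=0;r[170:]=0
    y,x=np.nonzero(r); o=bot.observe()
    print(round(o["time_s"],2),len(x),x.mean().round(2) if len(x) else None,y.mean().round(2) if len(x) else None, "dif",None if P is None else np.abs(g-P)[120:190,290:350].mean().round(2)); P=g
print(o["tool_pos"],o["ft_force"],o["finger_gap"]); cv2.imwrite(sys.argv[2],s[:,:,::-1])
E
python3 trk.py 12 pics/s10.png
```

```text
22.8 98 322.62 141.15 dif None
22.85 99 322.66 141.18 dif 1.34
22.9 98 322.62 141.15 dif 1.32
22.95 98 322.62 141.17 dif 1.36
23.0 98 322.62 141.32 dif 1.33
23.05 98 322.62 141.32 dif 1.28
23.1 100 322.64 141.4 dif 1.32
23.15 98 322.61 141.3 dif 1.29
23.2 99 322.65 141.32 dif 1.33
23.25 97 322.63 141.22 dif 1.31
23.3 97 322.63 141.22 dif 1.31
23.35 98 322.66 141.24 dif 1.26
[581.47667372 185.63769469 178.69958914] [ 0.50506758  0.29793278 -0.14481664] 42.72706457611553
```

Call:
{"fn": "send_rows", "kwargs": {
  "moves": [
    {"linear": [0, 0, 0], "twist": 0, "gripper": 0.5},
    {"linear": [0, 0, 0], "twist": 0, "gripper": 0.5},
    {"linear": [0, 0, 0], "twist": 0, "gripper": 0.5},
    {"linear": [0, 0, 0], "twist": 0, "gripper": 0.5},
    {"linear": [0, 0, 0], "twist": 0, "gripper": 0.5},
    {"linear": [0, 0, 0], "twist": 0, "gripper": 0.5},
    {"linear": [0, 0, 0], "twist": 0, "gripper": 0.5},
    {"linear": [0, 0, 0], "twist": 0, "gripper": 0.5},
    {"linear": [0, 0, 0], "twist": 0, "gripper": 0.5},
    {"linear": [0, 0, 0], "twist": 0, "gripper": 0.5}
  ]
}}

```text
time_s: 24.6
tool_pos: [581.5, 185.7, 178.7]
orientation: [0.647, 0.763, -0.0, 0.0]
ft_force: [0.0, 0.1, 0.3]
finger_gap: 42.5
gripper_force: 0.0
```

Call:
{"fn": "send_rows", "kwargs": {
  "moves": [
    {"linear": [0, 0, 0], "twist": 0, "gripper": 0.5},
    {"linear": [0, 0, 0], "twist": 0, "gripper": 0.5},
    {"linear": [0, 0, 0], "twist": 0, "gripper": 0.5},
    {"linear": [0, 0, 0], "twist": 0, "gripper": 0.5},
    {"linear": [0, 0, 0], "twist": 0, "gripper": 0.5},
    {"linear": [0, 0, 0], "twist": 0, "gripper": 0.5},
    {"linear": [0, 0, 0], "twist": 0, "gripper": 0.5},
    {"linear": [0, 0, 0], "twist": 0, "gripper": 0.5},
    {"linear": [0, 0, 0], "twist": 0, "gripper": 0.5},
    {"linear": [0, 0, 0], "twist": 0, "gripper": 0.5}
  ]
}}

```text
time_s: 25.85
tool_pos: [581.5, 185.6, 178.7]
orientation: [0.647, 0.763, -0.0, 0.0]
ft_force: [-0.2, 0.6, -1.0]
finger_gap: 42.5
gripper_force: 0.0
```

```bash
python3 trk.py 20 pics/s11.png
```

```text
25.9 97 322.63 141.22 dif None
25.95 98 322.66 141.24 dif 1.3
26.0 97 322.63 141.22 dif 1.31
26.05 97 322.63 141.22 dif 1.27
26.1 98 322.66 141.24 dif 1.29
26.15 97 322.63 141.22 dif 1.28
26.2 98 322.66 141.24 dif 1.27
26.25 97 322.63 141.22 dif 1.29
26.3 97 322.63 141.22 dif 1.28
26.35 98 322.66 141.24 dif 1.26
26.4 97 322.63 141.22 dif 1.28
26.45 98 322.66 141.24 dif 1.26
26.5 98 322.66 141.24 dif 1.27
26.55 98 322.66 141.24 dif 1.29
26.6 98 322.66 141.24 dif 1.29
26.65 98 322.66 141.24 dif 1.28
26.7 97 322.63 141.22 dif 1.29
26.75 97 322.63 141.22 dif 1.26
26.8 97 322.63 141.22 dif 1.27
26.85 98 322.66 141.24 dif 1.26
[581.4731553  185.67545998 178.70240509] [ 0.25879933 -0.28996609  0.22839394] 42.423955781388045
```

Still for over 3 s, so the weighing part is done. Now I'll regrip and lift slowly.

Call:
{"fn": "send_rows", "kwargs": {
  "moves": [
    {"linear": [0, 0, 0], "twist": 0, "gripper": 0.6},
    {"linear": [0, 0, 0], "twist": 0, "gripper": 0.7},
    {"linear": [0, 0, 0], "twist": 0, "gripper": 0.75},
    {"linear": [0, 0, 0], "twist": 0, "gripper": 0.79},
    {"linear": [0, 0, 0], "twist": 0, "gripper": 0.82},
    {"linear": [0, 0, 0], "twist": 0, "gripper": 0.85},
    {"linear": [0, 0, 0], "twist": 0, "gripper": 0.9},
    {"linear": [0, 0, 0], "twist": 0, "gripper": 1},
    {"linear": [0, 0, 0], "twist": 0, "gripper": 1}
  ],
  "squeeze": 25
}}

```text
time_s: 27.98
tool_pos: [581.9, 185.7, 178.9]
orientation: [0.647, 0.763, 0.0, 0.0]
ft_force: [2.9, -0.1, -0.4]
finger_gap: 13.6
gripper_force: 25.2
```

Call:
{"fn": "send_rows", "kwargs": {
  "moves": [
    {"linear": [0, 0, 0], "twist": 0, "gripper": 1},
    {"linear": [0, 0, 0], "twist": 0, "gripper": 1},
    {"linear": [0, 0, 0.01], "twist": 0, "gripper": 1},
    {"linear": [0, 0, 0.025], "twist": 0, "gripper": 1},
    {"linear": [0, 0, 0.045], "twist": 0, "gripper": 1},
    {"linear": [0, 0, 0.065], "twist": 0, "gripper": 1},
    {"linear": [0, 0, 0.085], "twist": 0, "gripper": 1},
    {"linear": [0, 0, 0.105], "twist": 0, "gripper": 1},
    {"linear": [0, 0, 0.125], "twist": 0, "gripper": 1},
    {"linear": [0, 0, 0.145], "twist": 0, "gripper": 1}
  ],
  "squeeze": 70
}}

```text
time_s: 29.22
tool_pos: [581.2, 185.6, 196.1]
orientation: [0.647, 0.763, -0.0, -0.0]
ft_force: [3.3, -1.0, -2.1]
finger_gap: 12.7
gripper_force: 72.7
```

Call:
{"fn": "send_rows", "kwargs": {
  "moves": [
    {"linear": [0, 0, 0.02], "twist": 0, "gripper": 1},
    {"linear": [0, 0, 0.04], "twist": 0, "gripper": 1},
    {"linear": [0, 0, 0.06], "twist": 0, "gripper": 1},
    {"linear": [0, 0, 0.08], "twist": 0, "gripper": 1},
    {"linear": [0, 0, 0.1], "twist": 0, "gripper": 1},
    {"linear": [0, 0, 0.12], "twist": 0, "gripper": 1},
    {"linear": [0, 0, 0.14], "twist": 0, "gripper": 1},
    {"linear": [0, 0, 0.16], "twist": 0, "gripper": 1},
    {"linear": [0, 0, 0.18], "twist": 0, "gripper": 1},
    {"linear": [0, 0, 0.2], "twist": 0, "gripper": 1}
  ]
}}

```text
time_s: 30.48
tool_pos: [581.2, 185.6, 220.1]
orientation: [0.647, 0.763, -0.0, -0.0]
ft_force: [2.1, -0.4, -4.2]
finger_gap: 12.9
gripper_force: 72.3
```

Call:
{"fn": "send_rows", "kwargs": {
  "moves": [
    {"linear": [0, 0, 0.015], "twist": 0, "gripper": 1},
    {"linear": [0, 0, 0.03], "twist": 0, "gripper": 1},
    {"linear": [0, 0, 0.045], "twist": 0, "gripper": 1},
    {"linear": [0, 0, 0.06], "twist": 0, "gripper": 1},
    {"linear": [0, 0, 0.075], "twist": 0, "gripper": 1},
    {"linear": [0, 0, 0.09], "twist": 0, "gripper": 1},
    {"linear": [0, 0, 0.105], "twist": 0, "gripper": 1},
    {"linear": [0, 0, 0.12], "twist": 0, "gripper": 1},
    {"linear": [0, 0, 0.135], "twist": 0, "gripper": 1},
    {"linear": [0, 0, 0.15], "twist": 0, "gripper": 1}
  ]
}}

```text
time_s: 31.72
tool_pos: [581.4, 185.7, 238.2]
orientation: [0.647, 0.763, -0.0, -0.0]
ft_force: [0.2, -0.1, -5.8]
finger_gap: 12.9
gripper_force: 72.0
```

Call:
{"fn": "send_rows", "kwargs": {
  "moves": [
    {"linear": [0, 0, 0.02], "twist": 0, "gripper": 1},
    {"linear": [0, 0, 0.04], "twist": 0, "gripper": 1},
    {"linear": [0, 0, 0.06], "twist": 0, "gripper": 1},
    {"linear": [0, 0, 0.08], "twist": 0, "gripper": 1},
    {"linear": [0, 0, 0.1], "twist": 0, "gripper": 1},
    {"linear": [0, 0, 0.12], "twist": 0, "gripper": 1},
    {"linear": [0, 0, 0.14], "twist": 0, "gripper": 1},
    {"linear": [0, 0, 0.16], "twist": 0, "gripper": 1},
    {"linear": [0, 0, 0.16], "twist": 0, "gripper": 1}
  ]
}}

```text
time_s: 32.85
tool_pos: [581.6, 185.7, 257.6]
orientation: [0.647, 0.763, 0.0, 0.0]
ft_force: [0.8, -1.8, -5.2]
finger_gap: 13.1
gripper_force: 72.0
```

```bash
python3 avg.py 4 pics/s12.png
python3 - <<'E'
import cv2,numpy as np
from fit import *
s=cv2.imread("pics/s12.png"); cv2.imwrite("pics/c12.png",cv2.resize(s[80:180,280:380],(600,600),interpolation=cv2.INTER_CUBIC))
# pad: bright-top quad fit from initial pictures
d=bot.find_in("scene","pad")
for c,n in((S,"scene"),):
    for k in bot.cut_out(n,"pad")[:3]:
        m=k["mask"].astype(np.float32)
        y,x=np.nonzero(m); w=c.plane([[x.mean(),y.mean()]],14)[0]
        print(len(x),w.round(), fit([(c,m,lambda p:box(*p,0,0,50,50,0,18))],[w[0],w[1],-.25]) if len(x)>1000 else "")
E
```

```text
33.05 [ 0.04  0.2  -5.23 -0.01  0.01 -0.01] [581.4 185.6 257.2] 12.826489192072815
779 [352. -98.  14.] 
742 [579. 109.  14.] 
1462 [518. -51.  14.] (array([ 5.14326581e+02, -4.64711906e+01, -2.45052418e-01]), np.float64(0.03287448734045029))
```

View pics/c12.png

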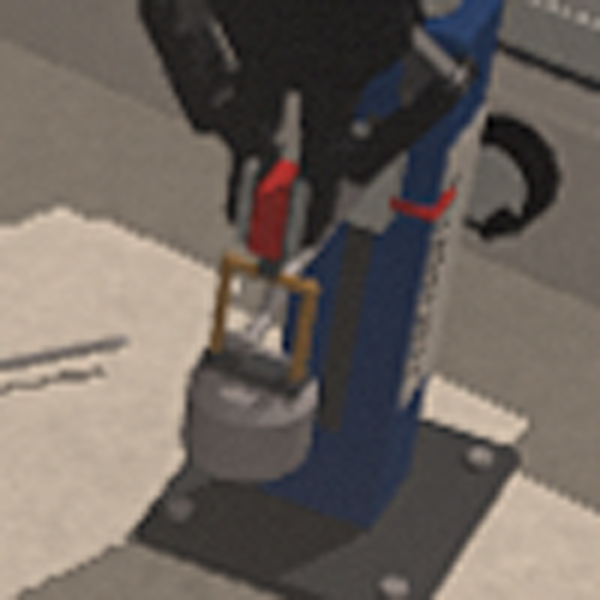

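Call:
{"fn": "send_rows", "kwargs": {
  "moves": [
    {"linear": [0.005, -0.03, 0], "twist": 0, "gripper": 1},
    {"linear": [0.01, -0.07, 0], "twist": 0, "gripper": 1},
    {"linear": [0.02, -0.12, 0], "twist": 0, "gripper": 1},
    {"linear": [0.03, -0.18, 0], "twist": 0, "gripper": 1},
    {"linear": [0.035, -0.24, 0], "twist": 0, "gripper": 1},
    {"linear": [0.045, -0.31, 0], "twist": 0, "gripper": 1},
    {"linear": [0.055, -0.4, 0], "twist": 0, "gripper": 1},
    {"linear": [0.065, -0.5, 0], "twist": 0, "gripper": 1},
    {"linear": [0.07, -0.65, 0], "twist": 0, "gripper": 1},
    {"linear": [0.075, -0.8, 0], "twist": 0, "gripper": 1}
  ]
}}

```text
time_s: 34.4
tool_pos: [590.5, 87.9, 257.3]
orientation: [0.647, 0.763, -0.0, 0.0]
ft_force: [0.5, -0.1, -6.7]
finger_gap: 12.8
gripper_force: 72.0
```

Call:
{"fn": "send_rows", "kwargs": {
  "moves": [
    {"linear": [-0.1, -0.2, 0], "twist": 0, "gripper": 1},
    {"linear": [-0.2, -0.4, 0], "twist": 0, "gripper": 1},
    {"linear": [-0.3, -0.6, 0], "twist": 0, "gripper": 1},
    {"linear": [-0.4, -0.8, 0], "twist": 0, "gripper": 1},
    {"linear": [-0.5, -0.95, 0], "twist": 0, "gripper": 1},
    {"linear": [-0.55, -1, 0], "twist": 0, "gripper": 1},
    {"linear": [-0.55, -1, 0], "twist": 0, "gripper": 1}
  ]
}}

```text
time_s: 35.28
tool_pos: [524.3, -30.2, 257.5]
orientation: [0.647, 0.763, 0.0, -0.0]
ft_force: [-0.1, 0.2, -5.3]
finger_gap: 13.2
gripper_force: 72.0
```

Call:
{"fn": "send_rows", "kwargs": {
  "moves": [
    {"linear": [-0.04, -0.07, -0.1], "twist": 0, "gripper": 1},
    {"linear": [-0.083, -0.136, -0.25], "twist": 0, "gripper": 1},
    {"linear": [-0.083, -0.136, -0.4], "twist": 0, "gripper": 1},
    {"linear": [-0.083, -0.136, -0.55], "twist": 0, "gripper": 1},
    {"linear": [-0.083, -0.136, -0.68], "twist": 0, "gripper": 1},
    {"linear": [-0.083, -0.136, -0.78], "twist": 0, "gripper": 1},
    {"linear": [-0.083, -0.136, -0.86], "twist": 0, "gripper": 1},
    {"linear": [-0.083, -0.136, -0.92], "twist": 0, "gripper": 1},
    {"linear": [-0.083, -0.136, -0.97], "twist": 0, "gripper": 1},
    {"linear": [-0.083, -0.136, -0.97], "twist": 0, "gripper": 1}
  ]
}}

```text
time_s: 36.52
tool_pos: [514.3, -46.7, 140.6]
orientation: [0.647, 0.763, -0.0, -0.0]
ft_force: [-0.4, -0.3, -5.5]
finger_gap: 12.9
gripper_force: 72.0
```

```bash
python3 avg.py 4 pics/s13.png
python3 - <<'E'
from fit import *
im=bot.grab_frame("top"); print(bot.find_in("top","blank")[:1],bot.find_in("scene","blank")[:1])
for k in bot.cut_out("scene","blank")[:2]:
    y,x=np.nonzero(k["mask"]); print(k["p"],x.min(),x.max(),y.min(),y.max())
# predicted cylinder silhouette
p=bot.observe()["tool_pos"]; a=np.linspace(0,6.28,40)
q=S.proj([[p[0]+27*np.cos(t),p[1]+27*np.sin(t),p[2]-113.2+z] for t in a for z in(0,36)]); print(q.min(0),q.max(0))
E
```

```text
36.725 [ 0.14 -0.09 -5.43 -0.02 -0.04  0.  ] [514.7 -46.7 141.2] 12.778287107560338
[] [{'location': [521.4, -55.9, 66.5], 'p': 0.82}]
0.66 230 251 184 231
[229.17480619 204.91139066] [251.34159296 230.97665691]
```

Call:
{"fn": "send_rows", "kwargs": {
  "moves": [
    {"linear": [0, 0, -0.015], "twist": 0, "gripper": 1},
    {"linear": [0, 0, -0.03], "twist": 0, "gripper": 1},
    {"linear": [0, 0, -0.04], "twist": 0, "gripper": 1},
    {"linear": [0, 0, -0.048], "twist": 0, "gripper": 1},
    {"linear": [0, 0, -0.055], "twist": 0, "gripper": 1},
    {"linear": [0, 0, -0.061], "twist": 0, "gripper": 1},
    {"linear": [0, 0, -0.067], "twist": 0, "gripper": 1},
    {"linear": [0, 0, -0.072], "twist": 0, "gripper": 1},
    {"linear": [0, 0, -0.072], "twist": 0, "gripper": 1}
  ]
}}

```text
time_s: 38.05
tool_pos: [514.5, -46.7, 132.2]
orientation: [0.647, 0.763, -0.0, -0.0]
ft_force: [0.4, -0.1, -5.4]
finger_gap: 13.2
gripper_force: 72.0
```

```bash
python3 avg.py 6 pics/s14.png
```

```text
38.35 [-0.03  0.24 -5.84  0.01  0.    0.  ] [514.5 -46.7 132.3] 13.212196273638073
```

Call:
{"fn": "send_rows", "kwargs": {
  "moves": [
    {"linear": [0, 0, -0.003], "twist": 0, "gripper": 1},
    {"linear": [0, 0, -0.006], "twist": 0, "gripper": 1},
    {"linear": [0, 0, -0.009], "twist": 0, "gripper": 1},
    {"linear": [0, 0, -0.011], "twist": 0, "gripper": 1},
    {"linear": [0, 0, -0.011], "twist": 0, "gripper": 1}
  ]
}}

```text
time_s: 38.98
tool_pos: [514.6, -46.8, 131.4]
orientation: [0.647, 0.763, 0.0, 0.0]
ft_force: [-2.5, 0.3, 3.8]
finger_gap: 13.0
gripper_force: 73.3
```

```bash
python3 avg.py 5 pics/s15.png
```

```text
39.225 [-3.02 -0.32  5.38 -0.02  0.79  0.01] [514.7 -46.8 131.4] 12.758057331008313
```

Call:
{"fn": "send_rows", "kwargs": {
  "moves": [
    {"linear": [0, 0, 0.003], "twist": 0, "gripper": 1},
    {"linear": [0, 0, 0.003], "twist": 0, "gripper": 1},
    {"linear": [0, 0, 0.003], "twist": 0, "gripper": 0.8},
    {"linear": [0, 0, 0.003], "twist": 0, "gripper": 0.75},
    {"linear": [0, 0, 0.003], "twist": 0, "gripper": 0.7},
    {"linear": [0, 0, 0.003], "twist": 0, "gripper": 0.6},
    {"linear": [0, 0, 0.003], "twist": 0, "gripper": 0.5}
  ],
  "squeeze": 20
}}

```text
time_s: 40.1
tool_pos: [514.5, -46.6, 131.3]
orientation: [0.647, 0.763, -0.0, 0.0]
ft_force: [0.4, -0.0, -0.3]
finger_gap: 42.5
gripper_force: 0.0
```

Call:
{"fn": "send_rows", "kwargs": {
  "moves": [
    {"linear": [0, 0, 0], "twist": 0, "gripper": 0.4},
    {"linear": [0, 0, 0.05], "twist": 0, "gripper": 0.4},
    {"linear": [0, 0, 0.15], "twist": 0, "gripper": 0.4},
    {"linear": [0, 0, 0.35], "twist": 0, "gripper": 0.4},
    {"linear": [0, 0, 0.6], "twist": 0, "gripper": 0.4},
    {"linear": [0, 0, 0.85], "twist": 0, "gripper": 0.4},
    {"linear": [0, 0, 1], "twist": 0, "gripper": 0.4},
    {"linear": [0, 0, 1], "twist": 0, "gripper": 0.4}
  ]
}}

```text
time_s: 41.1
tool_pos: [515.5, -46.8, 253.3]
orientation: [0.647, 0.763, 0.002, 0.001]
ft_force: [-1.0, -1.7, -1.0]
finger_gap: 51.3
gripper_force: 0.0
```

```bash
python3 avg.py 4 pics/s16.png
python3 - <<'E'
from fit import *
im=bot.grab_frame("scene"); h=cv2.cvtColor(im,cv2.COLOR_RGB2HSV); m=((h[...,0]<8)|(h[...,0]>172))&(h[...,1]>130)&(h[...,2]>50)
k=np.zeros(m.shape,bool); k[170:225,225:260]=1; m=(m&k).astype(np.float32); print(m.sum(),fit([(S,m,lambda p:box(*p,0,0,13,7,120,150))],[514,-47,1.73]))
for k in bot.cut_out("scene","blank")[:1]:
    y,x=np.nonzero(k["mask"]); print(k["p"],x.min(),x.max(),y.min(),y.max())
a=np.linspace(0,6.28,40);q=S.proj([[514.5+27*np.cos(t),-46.7+27*np.sin(t),18+z] for t in a for z in(0,36)]); print(q.min(0),q.max(0))
E
```

```text
41.3 [ 0.22 -0.57  0.26 -0.01  0.   -0.02] [514.2 -46.6 251.1] 51.13778148277398
124.0 (array([514.70560183, -48.57683009,   1.89995243]), np.float64(0.14566531777381897))
0.65 230 251 185 234
[229.19248397 207.65991836] [251.22507775 233.59787339]
```

The blank stands upright at the pad centre to within about 2 mm, and the gripper is clear of it. Handing in.

```bash
python3 -c "
from rig import bot
print(bot.job_done())"
```

```text
the job is handed in; nothing more can be done
None
```

I weighed the blank (about 5.6 N, 0.57 kg; it hung still for over 3 s), lifted it off slowly and set it upright within about 2 mm of the middle of the 100 mm pad, pressing briefly with about 5 N; I handed it in at about 41 s, and no verdict was returned.

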